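# Hang the camera head on the test stand's keyhole stud

## Task

Take the camera head whose back plate has a keyhole slot, gently pass the round part of its keyhole over the headed stud on the sloping test panel, then slide it down the slope until it is fully home, locked behind the stud's head. Leave it there, lens outward, plate flat on the panel and square with it, and leave the other camera head and everything else on the bench where it is.

Things in the scene. Friction and masses are not known exactly. Their poses are not given: they have to be found in the camera images.
- keyhole_head_center (a point): Camera head to hang, loose, about 220 g, lying lens up, keyhole end towards the robot within 30 degrees. Black housing 40 x 40 mm on a back plate 4 mm thick; housing top 36 mm, lens (30 mm wide) top 42 mm above the plate's underside. Point on the housing's axis, 20 mm above the underside; x runs along the plate to the keyhole, z out of the lens. Grip the flat sides at y = -20 and 20 mm; they are clear down to the plate.
- keyhole (a point): Centre of the round part of the keyhole, on the plate's underside, 32 mm from the housing's axis along the head's x. Round hole 21 mm across, running on in +x into a slot 11 mm wide, cut right through. The aluminium plate reaches from 35 mm behind to 66 mm ahead of the housing's axis and 38 mm to either side.
- slot_end (a point): On the plate's underside, on the slot's centre line, 18 mm beyond the centre of the round hole (50 mm from the housing's axis): the stud's axis is here when it bears on the closed end of the slot. Axes as the head's.
- panel: Grey panel of the fixed test stand, 150 x 150 mm, sloping 30 degrees from level, facing away from the robot: low edge farther out, high edge nearer the robot, turned up to 20 degrees either way. Origin on its face, at the middle of the line on which the stud may stand; z out of the face, x up the slope, y level along the panel. The face reaches from x = -105 to 45 mm and y = -75 to 75 mm.
- stud_line (a point): Middle of the stud's line, 11 mm off the face: level with the top of the stud's head. The steel stud is square to the face: neck 8 mm thick, 7 mm long; head 16 mm wide, 4 mm thick, bevelled rim. It is clamped (holds 60 N) at panel x = 0 and anywhere from y = -18 to 18 mm; where is different each time and not reported: find it by feel or sight.
- plain_head_center (a point): A second camera head, the same in size and look but with only a round hole and no slot in its plate: not to be used, leave it. Point and axes as for the keyhole head.
- driver: Screwdriver lying on the table behind the heads; leave it. Origin at its underside.
- tape: Roll of clear tape lying flat, 70 mm across, 18 mm high; leave it. Origin under its centre.
- screw_dish: Open square steel dish, 70 x 70 x 22 mm; leave it. Origin under its centre.
- solvent: White bottle, 48 mm across, 110 mm high; leave it. Origin under its centre.
- flux_jar: Amber jar, 40 mm across, 50 mm high; leave it. Origin under its centre.
- keyhole_head: The keyhole camera head as a whole, origin on the plate's underside below the housing's axis; same axes as its centre point.
- stand: The fixed aluminium test stand carrying the sloping panel and the stud, 170 x 150 mm base. Origin on the table; the panel's origin lies 10 mm from it towards stand +x and 87.5 mm up. Its x points roughly at the robot.
There are look-alikes about, which are no part of the job. Leave any orange or yellow look-alike of the keyhole_head alone.

How it is judged:
By the outcome, as a careful person would: the job done as asked, in the order asked, and still so for the second after the job is handed in, with the robot touching nothing.
It also fails if it takes over 64 s, if anything falls off the work surface, if the arm or the gripper's body presses on something with over 40 N, if the wrist force passes 120 N, or if a joint passes its speed limit or range.

## Robot

A 6-joint arm with a two-finger parallel gripper is mounted at the origin on the work surface. World frame = base frame: x ahead of the robot, y to its left, z up, the work surface at z = 0. Lengths are in m, angles in rad, forces in N, time in s.
With the tool pointing down it reaches from about 0.35 to 0.975 m from the base axis. Payload 7.1 kg.
Tool frame: the origin (TCP) lies midway between the tips of the shut fingers; the grasp point (between the pads) lies 19 mm behind it; z points along the fingers, y is the direction in which the jaws open and shut (so a half turn about z gives the same grasp; the last joint's range is limited). The gripper opens to 88 mm and grips with 3 to 60 N. Pads are 20 mm wide; open, the fingers measure 115 mm over their backs; the gripper's body (75 mm by 178 mm) begins 61 mm behind the grasp point.
Start: joints at [1.155, 0.423, 1.63, -0, 1.089, -0.019], TCP at [0.242, 0.576, 0.223] pointing down, gripper open.
Joint ranges: [-3, 3], [-0.9, 2.11], [0.09, 2.58], [-1.31, 4.45], [0.11, 2.69], [-2.54, 2.54]. Speed limits (rad/s): [2.39, 2.39, 3.01, 3.14, 3.14, 3.14].

## Interface

Orientations are given as a unit quaternion [x, y, z, w].
In Python, from workcell import read_state, snapshot, calibration, job_done gives the robot as it stands. The module is installed in compiled form; this text tells all that it offers.
- The arm moves only by the shell command python3 -m creep 'ROWS' [FORCE]. ROWS is JSON, a list of rows, each a list of 7 numbers: the turn, a rotation vector about the tool's x, y, z in degrees, then the shift along the tool's x, y, z in m, then the closure, from -1 (fully open) to 1 (shut). A call has 1 to 10 rows; each row shifts and turns the commanded pose from where the row before left it, along the tool's axes as they then stand; what a row does not reach is not made up. A row lasts 1/8 s, in which the tool goes at most 62.5 mm and 10.7 degrees, less where a joint would pass 70% of its speed; a pose out of reach is approached as far as the arm can. A call with a gripper value outside its range is refused whole. The fingers move at their own pace and stop on an object; FORCE is the grip in N (left out, the last holds). Time passes only in rows, so rows that do not move let the fingers close. It gives the time, the measured TCP pose, the force and the opening at its end, in the units of the state.
- read_state(): the state, without advancing time (a new reading comes with each control period).
- snapshot(name): name is "scene" or "side" or "wrist"; returns (picture, depth): 480x640x3 uint8, red, green, blue; 480x640 float32, m along the optical axis (not along the pixel's ray), 0 where there is no reading.
- calibration(name): a dict with "fx", "fy", "cx", "cy" (pixels), "extrinsics" (4x4, takes a point from camera to world coordinates). Camera axes: x right, y down, z forward; pixel columns grow to the right and rows downward; lengths in m; the calibration is good to about 2 mm. The wrist camera is an equidistant fisheye: a pixel r from the principal point sees the ray r / f radians off the axis. A picture is of the moment at which its call begins: read the wrist's pose just before it. calibration takes no time and is no camera call; for the wrist camera it gives the pose at the moment of the call.
- job_done(): hands the job in, once; it reports no verdict.
The state is a dict: "time": time; "q": joint angles; "dq": joint speeds; "joint_torque": joint torques, N m; "eef_pos": TCP position; "ee_rot": TCP orientation; "ft_force": force on the tool from outside, world axes, zero at the start; "ft_torque": the same for the moment, N m; "width": opening from 0.0 (shut) to 1.0 (fully open).
Only numpy, scipy, OpenCV 4.12 (cv2) and the standard library are available. Lean on these libraries where they do the work, as an engineer would, in place of code of your own. Each camera call takes 0.05 s, during which the arm holds its last target.

## Working session

There is one attempt and no reset: what is moved stays moved. The work goes in short steps, Python scripts to look and compute and a shell command to move; the robot and the scene stay as the last step left them, time stands still between calls to the robot, and variables do not carry over. Pictures are saved under pics/ and viewed, and the job is handed in when it is done.

```bash
mkdir -p pics; ls
python3 - <<'E'
from workcell import *
import cv2,numpy as np
s=read_state();print(s)
for n in("scene","side","wrist"):
    c=calibration(n);print(n,{k:np.round(v,4).tolist() for k,v in c.items()})
    p,d=snapshot(n);cv2.imwrite(f"pics/{n}0.png",p[:,:,::-1]);np.savez(f"{n}0.npz",p=p,d=d,**c)
E
```

```text
pics
{'time': 0.0, 'q': array([ 1.15497631e+00,  4.23835669e-01,  1.63067173e+00,  3.14853343e-05,
        1.08861394e+00, -1.90275769e-02]), 'dq': array([-1.24920840e-03, -1.00650522e-03, -2.51425156e-03, -7.77265410e-04,
        2.38474455e-05, -2.04311914e-03]), 'joint_torque': array([-9.91742090e-04, -5.44613421e+01, -2.73668468e+01,  6.44577853e-02,
        2.27123313e-02, -1.18334233e-04]), 'eef_pos': array([0.24129983, 0.57594216, 0.22191211]), 'ee_rot': array([ 1.97104375e-01,  9.80382212e-01, -7.43339405e-04, -1.78493875e-04]), 'ft_force': array([ 0.17785891, -0.19349983,  0.54373978]), 'ft_torque': array([ 0.03339289,  0.01051714, -0.03240884]), 'width': 1.0015070128467254}
scene {'fx': 546.7424, 'fy': 546.7424, 'cx': 318.9038, 'cy': 242.7338, 'extrinsics': [[-0.6583, 0.5264, -0.5381, 1.1401], [0.7524, 0.4404, -0.4898, 0.6069], [-0.0208, -0.7273, -0.686, 0.8811], [0.0, 0.0, 0.0, 1.0]]}
side {'fx': 614.6211, 'fy': 614.6211, 'cx': 330.2019, 'cy': 246.2936, 'extrinsics': [[0.8589, -0.4015, 0.318, 0.0323], [-0.5122, -0.6772, 0.5283, -0.7659], [0.0033, -0.6166, -0.7873, 1.2237], [0.0, 0.0, 0.0, 1.0]]}
wrist {'fx': 371.6483, 'fy': 371.6483, 'cx': 319.9268, 'cy': 235.0215, 'extrinsics': [[0.387, 0.8941, 0.2254, 0.1806], [0.9221, -0.3749, -0.0957, 0.6016], [-0.0011, 0.2449, -0.9695, 0.3846], [0.0, 0.0, 0.0, 1.0]]}
```

View pics/scene0.png

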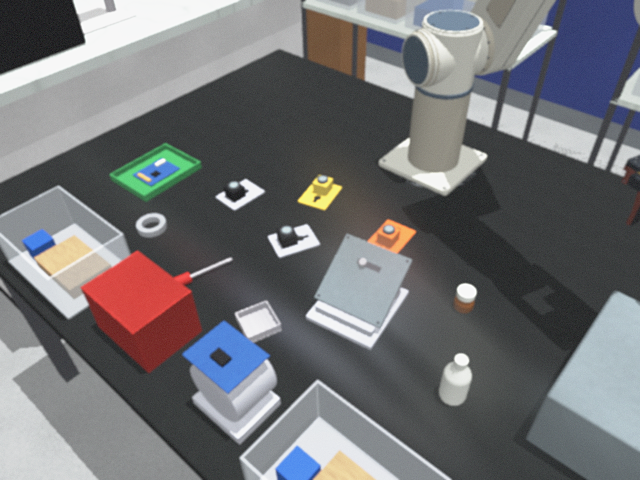

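View pics/side0.png

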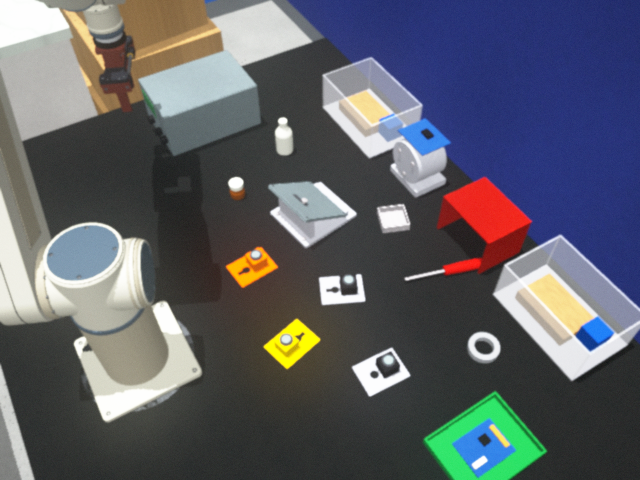

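View pics/wrist0.png

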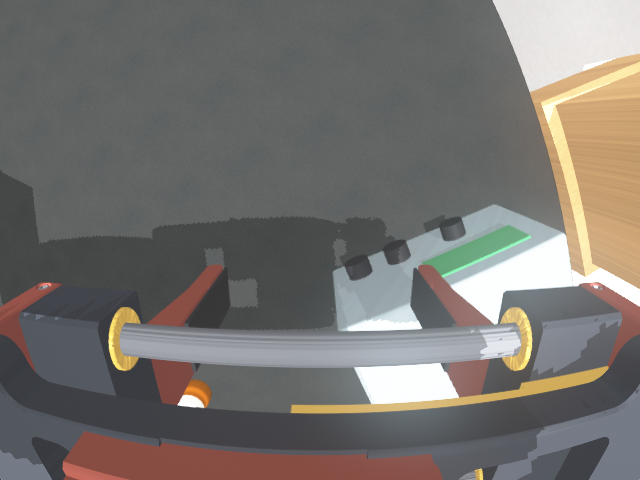

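The scene view shows two black heads on bare plates, at scene (290,236) and (238,190), or side (345,288) and (384,368). Orange and yellow look-alikes are at side (252,264) and (292,344), and the panel with its stud is at side (306,202). I'll enlarge these to tell the heads apart.

Run:
```python
import cv2,numpy as np
a=cv2.imread('pics/side0.png');b=cv2.imread('pics/scene0.png')
f=lambda im,x,y,w,h:cv2.resize(im[y:y+h,x:x+w],(400,300),interpolation=cv2.INTER_CUBIC)
o=np.vstack([np.hstack([f(a,305,260,80,60),f(a,340,340,80,60)]),np.hstack([f(a,260,165,100,75),f(b,305,225,120,90)])])
cv2.imwrite('pics/crop0.png',o)
```

```text
(no output)
```

View pics/crop0.png

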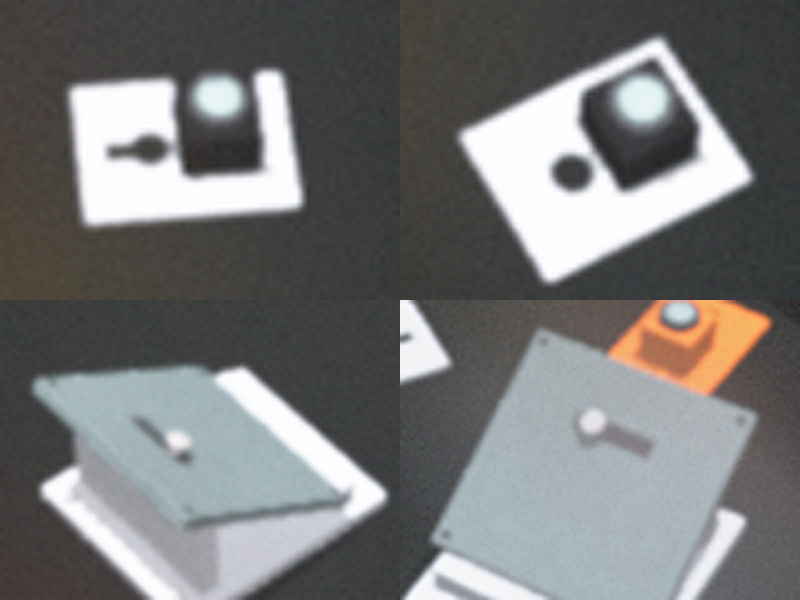

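The top-left crop shows the round hole running into a slot, so the head at side (345,288) is the keyhole head. The head at (384,368) has only a round hole. The stud head is visible in both views. Next I'll measure.

```bash
cat > h.py <<'E'
import cv2,numpy as np
def load(n,t='0'):
    z=np.load(f'{n}{t}.npz');return {k:z[k] for k in z.files}
def ray(c,u,v):
    E=c['extrinsics'];d=np.array([(u-c['cx'])/c['fx'],(v-c['cy'])/c['fy'],1.]);return E[:3,3],E[:3,:3]@d
def onz(c,uv,z):
    o,d=ray(c,*uv);return o+d*(z-o[2])/d[2]
def tri(c1,p1,c2,p2):
    o1,d1=ray(c1,*p1);o2,d2=ray(c2,*p2);A=np.c_[d1,-d2];s=np.linalg.lstsq(A,o2-o1,rcond=None)[0]
    a=o1+d1*s[0];b=o2+d2*s[1];return (a+b)/2,np.linalg.norm(a-b)
def proj(c,P):
    E=c['extrinsics'];q=E[:3,:3].T@(np.asarray(P)-E[:3,3]);return np.array([c['fx']*q[0]/q[2]+c['cx'],c['fy']*q[1]/q[2]+c['cy']])
def quad(mask,roi):
    x,y,w,h=roi;m=np.zeros_like(mask);m[y:y+h,x:x+w]=mask[y:y+h,x:x+w]
    cs,_=cv2.findContours(m,cv2.RETR_EXTERNAL,cv2.CHAIN_APPROX_NONE);k=cv2.convexHull(max(cs,key=cv2.contourArea))
    q=cv2.approxPolyN(k,4,ensure_convex=True).reshape(-1,2).astype(float);return q,m
E
python3 - <<'E'
from h import *
S=load('side');C=load('scene')
np.set_printoptions(precision=4,suppress=True)
for c,n,roi in((S,'side',(310,262,66,50)),(C,'scene',(262,218,64,42))):
    g=cv2.cvtColor(c['p'],cv2.COLOR_RGB2HSV);m=((g[...,2]>150)&(g[...,1]<60)).astype(np.uint8)
    q,_=quad(m,roi);P=np.array([onz(c,p,.004) for p in q]);print(n,q.tolist());print(P,P.mean(0),np.linalg.norm(P-np.roll(P,1,0),axis=1))
# stud head blob: brighter, low-saturation in ROI
for c,n,roi in((S,'side',(295,190,20,20)),(C,'scene',(352,252,24,24))):
    x,y,w,h=roi;g=cv2.cvtColor(c['p'],cv2.COLOR_RGB2HSV)[y:y+h,x:x+w].astype(int)
    r=c['p'][y:y+h,x:x+w].astype(int);k=r[...,0]-r[...,2]
    print(n);print(k[:, :])
E
```

```text
side [[366.0, 301.0], [321.0, 305.0], [318.0, 277.0], [361.0, 274.0]]
[[ 0.5137 -0.1311  0.004 ]
 [ 0.4169 -0.0866  0.004 ]
 [ 0.4511 -0.0136  0.004 ]
 [ 0.5457 -0.0593  0.004 ]] [ 0.4819 -0.0726  0.004 ] [0.0786 0.1066 0.0806 0.105 ]
scene [[321.0, 244.0], [279.0, 258.0], [266.0, 235.0], [307.0, 223.0]]
[[ 0.4522 -0.0127  0.004 ]
 [ 0.5486 -0.0556  0.004 ]
 [ 0.5128 -0.1336  0.004 ]
 [ 0.4181 -0.0876  0.004 ]] [ 0.4829 -0.0724  0.004 ] [0.0823 0.1055 0.0858 0.1053]
side
[[-22 -23 -23 -22 -21 -21 -22 -21 -21 -21 -23 -21 -24 -24 -25 -22 -23 -23
  -22 -22]
 [-22 -22 -23 -21 -22 -23 -22 -22 -23 -24 -22 -23 -22 -20 -22 -23 -24 -21
  -21 -24]
 [-21 -23 -19 -22 -24 -23 -23 -24 -24 -22 -23 -22 -20 -20 -21 -24 -23 -22
  -22 -24]
 [-22 -22 -22 -22 -24 -22 -23 -21 -23 -20 -22 -19 -22 -20 -22 -23 -22 -22
  -23 -24]
 [-16 -18 -20 -24 -21 -22 -20 -21 -19 -21 -21 -21 -21 -22 -20 -23 -22 -24
  -22 -22]
 [-14 -16 -16 -20 -21 -20 -22 -23 -21 -19 -20 -20 -21 -20 -22 -22 -21 -22
  -21 -21]
 [-10  -9 -14 -16 -20 -22 -21 -21 -18 -20 -17 -23 -21 -23 -23 -20 -23 -23
  -25 -23]
 [-14 -14 -10 -14 -18 -20 -18
[... 2807 characters left out ...]
15 -15 -15 -13 -15 -17 -10 -13 -12  -9 -14 -12 -16 -12 -14 -15 -11
  -10  -7  -8  -2  -4   1]
 [-20 -17 -14 -15 -14 -17 -16 -16 -14 -14 -15 -15 -16 -14 -17 -16 -16 -14
  -11 -12 -10 -10  -9  -4]
 [-14 -16 -15 -15 -15 -16 -15 -15 -13 -13 -17 -17 -15 -17 -13 -17 -15 -16
  -16 -14 -14 -14 -10 -11]
 [-16 -16 -13 -17 -16 -15 -14 -14 -12 -15 -13 -14 -16 -16 -14 -15 -18 -16
  -14 -14 -16 -14 -15 -11]
 [-15 -16 -15 -15 -17 -18 -14 -14 -15 -16 -15 -15 -15 -14 -16 -17 -17 -17
  -11 -15 -14 -17 -16 -12]
 [-17 -17 -16 -15 -16 -16 -16 -17 -13 -14 -15 -16 -15 -18 -13 -17 -14 -18
  -17 -16 -15 -16 -15 -15]
 [-15 -17 -15 -15 -15 -16 -14 -15 -17 -16 -15 -14 -14 -16 -18 -15 -17 -14
  -16 -13 -15 -15 -18 -16]]
```

Run:
```python
from h import *
S=load('side');C=load('scene')
np.set_printoptions(precision=4,suppress=True)
Q={}
for c,n,roi,seed in((S,'side',(262,172,96,52),(320,205)),(C,'scene',(305,228,115,104),(340,280))):
    p=c['p'].astype(int);x,y,w,h=roi
    ref=np.median(p[seed[1]-3:seed[1]+4,seed[0]-3:seed[0]+4].reshape(-1,3),axis=0);print(n,ref)
    hs=p[...,2]-p[...,0]
    m=((hs>7)&(p.sum(2)>270)&(p.sum(2)<ref.sum()+90)).astype(np.uint8)
    m=cv2.morphologyEx(m,cv2.MORPH_CLOSE,np.ones((5,5),np.uint8));m=cv2.morphologyEx(m,cv2.MORPH_OPEN,np.ones((3,3),np.uint8))
    q,mm=quad(m,roi);print(q.tolist());Q[n]=q
    # plane from depth
    er=cv2.erode(mm,np.ones((9,9)));v,u=np.nonzero(er);z=c['d'][v,u];ok=z>0;v,u,z=v[ok],u[ok],z[ok]
    P=np.c_[(u-c['cx'])/c['fx']*z,(v-c['cy'])/c['fy']*z,z]@c['extrinsics'][:3,:3].T+c['extrinsics'][:3,3]
    for _ in range(3):
        m0=P.mean(0);nn=np.linalg.svd(P-m0,full_matrices=False)[2][2];nn*=np.sign(nn[2]);r=(P-m0)@nn;P=P[abs(r)<2.5*r.std()]
    print('plane',m0,nn,np.degrees(np.arccos(nn[2])),r.std(),len(P))
    for a in q:
        o,d=ray(c,*a);t=((m0-o)@nn)/(d@nn);print('corner',o+d*t)
    vis=c['p'][:,:,::-1].copy()
    for a in q: cv2.circle(vis,tuple(int(k) for k in a),1,(0,0,255),-1)
    cv2.imwrite(f'pics/q_{n}.png',cv2.resize(vis[y-10:y+h+10,x-10:x+w+10],None,fx=4,fy=4))
print('stud',tri(S,(304.2,200.5),C,(361.8,262)))
```

```text
side [163. 181. 186.]
[[359.0, 223.0], [284.0, 223.0], [266.0, 184.0], [313.0, 180.0]]
plane [0.5124 0.147  0.0828] [0.4922 0.0676 0.8678] 29.791764806798714 0.002674139002243898 1210
corner [0.6156 0.0618 0.0309]
corner [0.4112 0.0695 0.1463]
corner [0.4434 0.228  0.1157]
corner [0.5909 0.2536 0.03  ]
scene [168. 181. 186.]
[[410.0, 258.0], [413.0, 358.0], [306.0, 307.0], [346.0, 233.0]]
plane [0.5347 0.1731 0.0692] [0.494  0.0792 0.8659] 30.018931999884344 0.0019717679787360554 3759
corner [0.4532 0.2249 0.111 ]
corner [0.5899 0.3347 0.023 ]
corner [0.6274 0.0997 0.0231]
corner [0.4771 0.0808 0.1106]
stud (array([0.5081, 0.1488, 0.0931]), np.float64(0.0021018890806207766))
```

Run:
```python
import cv2,numpy as np
a=cv2.imread('pics/side0.png');b=cv2.imread('pics/scene0.png')
A=cv2.resize(a[170:255,260:365],None,fx=7,fy=7,interpolation=cv2.INTER_CUBIC);cv2.imwrite('pics/ps.png',A)
B=cv2.resize(b[228:338,300:415],None,fx=5,fy=5,interpolation=cv2.INTER_CUBIC);cv2.imwrite('pics/pc.png',B)
```

```text
(no output)
```

View pics/ps.png

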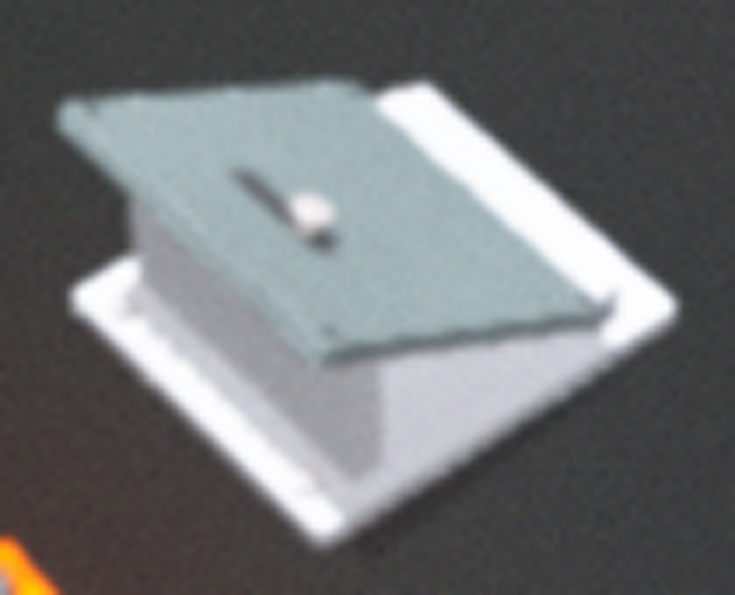

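View pics/pc.png

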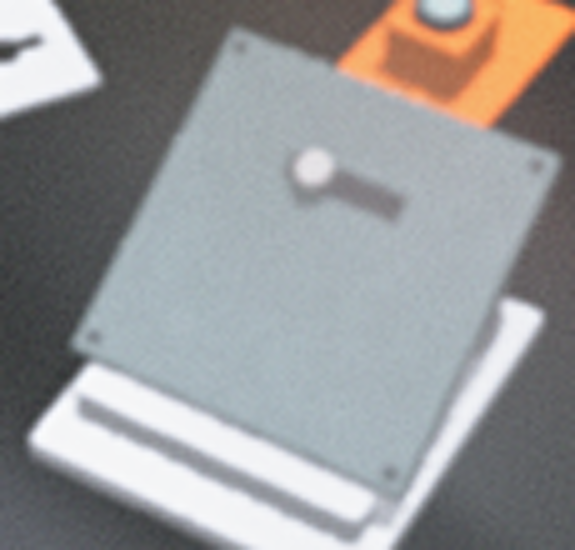

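Run:
```python
from h import *
S=load('side');C=load('scene')
np.set_printoptions(precision=4,suppress=True)
fc=lambda u,v:((u+.5)/5-.5+300,(v+.5)/5-.5+228)
fs=lambda u,v:((u+.5)/7-.5+260,(v+.5)/7-.5+170)
cor={'hi-y?A':((237,28),(322,348)),'hiB':((562,158),(62,108)),'loB':((390,493),(352,82)),'loA':((72,347),(605,308))}
T={k:tri(C,fc(*a),S,fs(*b)) for k,(a,b) in cor.items()}
for k,v in T.items():print(k,*v)
P={k:v[0] for k,v in T.items()};hA,hB,lB,lA=P.values()
for a,b in((hA,hB),(hB,lB),(lB,lA),(lA,hA)):print(np.linalg.norm(a-b))
x=(hA+hB-lA-lB);x/=np.linalg.norm(x);y=(hB+lB-hA-lA);y/=np.linalg.norm(y);n=np.cross(x,y);n/=np.linalg.norm(n);print('x',x,'y',y,'n',n)
cen=(hA+hB+lA+lB)/4
o=cen+x*.030;print('origin',o, 'yaw of x',np.degrees(np.arctan2(x[1],x[0])),'slope',np.degrees(np.arcsin(x[2])),'yaw y',np.degrees(np.arctan2(y[1],y[0])))
s,g=tri(C,fc(314,168),S,fs(313,211));print('stud',s,g,'in panel',[(s-o)@v for v in(x,y,n)])
for nm,c,uv in(('C',C,fc(314,168)),('S',S,fs(313,211))):
    oo,d=ray(c,*uv);t=((o+.011*n-oo)@n)/(d@n);p=oo+d*t;print(nm,p,[(p-o)@v for v in(x,y,n)])
```

```text
hi-y?A [0.4744 0.082  0.109 ] 0.0010598990912600117
hiB [0.4502 0.2285 0.1078] 0.0009038815532160715
loB [0.5797 0.2468 0.0362] 0.004155835122072797
loA [0.6031 0.102  0.0346] 0.002608276907944068
0.14851371874867395
0.14911657926132263
0.14666257810782868
0.1500203532932711
x [-0.8632 -0.1283  0.4882] y [-0.1609  0.987   0.0013] n [-0.4821 -0.0775 -0.8727]
origin [0.5009 0.161  0.0865] yaw of x -171.54607825332755 slope 29.223814563239262 yaw y 99.26090964473745
stud [0.5082 0.1494 0.0956] 0.00084648798870711 in panel [np.float64(-0.0003158903576191436), np.float64(-0.012531649987210281), np.float64(-0.010510855263979026)]
C [0.4952 0.1395 0.079 ] [np.float64(0.004042157746776966), np.float64(-0.02023341693674227), np.float64(0.010999999999999947)]
S [0.5228 0.1784 0.0603] [np.float64(-0.0338712007651348), np.float64(0.013685863327853489), np.float64(0.01099999999999986)]
```

Panel: the corner sides come out at 147–150 mm, the slope at 29–30°, and the yaw of its x at about −171°. The stud top measured 10.5 mm off the face at panel x ≈ 0, y ≈ +12.5 mm, which matches the description. Keyhole head: axis at about (0.496, −0.079), yaw about 155°. I'll work out the move to hover above it.

```bash
cat >> h.py <<'E'
from scipy.spatial.transform import Rotation as Ro
np.set_printoptions(precision=4,suppress=True)
def Rdown(yaw):
    y=np.radians(yaw);x=np.array([np.cos(y),np.sin(y),0]);z=np.array([0,0,-1.]);return np.c_[x,np.cross(z,x),z]
def Rpanel(yaw=-171.,sl=30.):
    y=np.radians(yaw);s=np.radians(sl);x=np.array([np.cos(y)*np.cos(s),np.sin(y)*np.cos(s),np.sin(s)])
    z=-np.array([-np.cos(y)*np.sin(s),-np.sin(y)*np.sin(s),np.cos(s)]);return np.c_[x,np.cross(z,x),z]
def delta(tp,R):
    from workcell import read_state
    s=read_state();R0=Ro.from_quat(s['ee_rot']);rv=(R0.inv()*Ro.from_matrix(R)).as_rotvec(degrees=True)
    d=np.asarray(tp)-s['eef_pos']
    print('t',s['time'],'pos',s['eef_pos'],'f',s['ft_force'],'w',round(s['width'],3))
    print('rotvec',rv,'| shift now-axes mm',R0.inv().apply(d)*1e3,'| shift in target axes mm',R.T@d*1e3, 'n',np.linalg.norm(d)*1e3)
E
python3 - <<'E'
from h import *
d=np.array([-.0957,.045]);yaw=np.degrees(np.arctan2(d[1],d[0]));print(yaw)
delta([.4964,-.0791,.14],Rdown(yaw))
E
```

```text
154.81617841636142
t 0.15 pos [0.2413 0.576  0.2221] f [-0.4361 -0.8024  0.3012] w 1.001
rotvec [-0.071   0.0007  2.4477] | shift now-axes mm [-488.4358 -505.5535   82.6826] | shift in target axes mm [-509.5841 -484.3347   82.0624] n 707.8066840055913
```

```bash
python3 -m creep '[[0,0,2.45,0,0,0,-1],[0,0,0,-0.036,-0.034,0,-1],[0,0,0,-0.036,-0.034,0,-1],[0,0,0,-0.036,-0.034,0,-1],[0,0,0,-0.036,-0.034,0,-1],[0,0,0,-0.036,-0.034,0,-1],[0,0,0,-0.036,-0.034,0,-1],[0,0,0,-0.036,-0.034,0,-1],[0,0,0,-0.036,-0.034,0,-1],[0,0,0,-0.036,-0.034,0,-1]]' 40
python3 -m creep '[[0,0,0,-0.036,-0.034,0,-1],[0,0,0,-0.036,-0.034,0,-1],[0,0,0,-0.036,-0.034,0.01,-1],[0,0,0,-0.036,-0.034,0.02,-1],[0,0,0,-0.036,-0.034,0.03,-1],[0,0,0,0,0,0,-1],[0,0,0,0,0,0,-1]]'
python3 - <<'E'
from h import *
from workcell import *
delta([.4964,-.0791,.14],Rdown(154.8))
c=calibration('wrist');p,d=snapshot('wrist');cv2.imwrite('pics/wrist1.png',p[:,:,::-1]);np.savez('wrist1.npz',p=p,d=d,**c)
E
```

```text
time: 1.4
eef_pos: [0.4048, 0.1601, 0.2227]
ee_rot: [0.218, 0.976, 0.0, 0.0]
ft_force: [0.6, 1.3, 0.0]
width: 0.999
time: 2.28
eef_pos: [0.4946, -0.0685, 0.1626]
ee_rot: [0.218, 0.976, 0.0, -0.001]
ft_force: [-0.0, 0.3, 0.2]
width: 0.999
t 2.275 pos [ 0.4946 -0.0685  0.1626] f [-0.0061  0.2817  0.17  ] w 0.999
rotvec [-0.0043 -0.0632 -0.0268] | shift now-axes mm [-6.1693 -8.7958 22.5622] | shift in target axes mm [-6.1403 -8.8004 22.5684] n 24.98961892189793
```

View pics/wrist1.png

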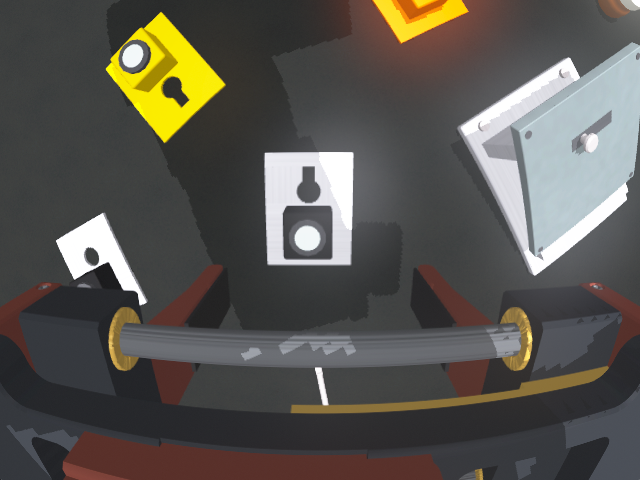

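The wrist view shows the keyhole plate square in the picture, with corners at about (265,153), (353,153), (351,264) and (269,264). The keyhole's round part is at (309,190). The stud on the panel is at (590,143). I'll measure the head from this view.

```bash
cat >> h.py <<'E'
def fray(c,u,v):
    E=c['extrinsics'];a=np.array([u-c['cx'],v-c['cy']]);r=np.hypot(*a);th=r/c['fx']
    d=np.array([*(a/r*np.sin(th)),np.cos(th)]);return E[:3,3],E[:3,:3]@d
def fonz(c,uv,z):
    o,d=fray(c,*uv);return o+d*(z-o[2])/d[2]
E
python3 - <<'E'
from h import *
W=load('wrist','1')
g=cv2.cvtColor(W['p'],cv2.COLOR_RGB2GRAY)
m=(g>130).astype(np.uint8);q,mm=quad(m,(255,143,106,130));print(q)
P=np.array([fonz(W,p,.004) for p in q]);print(P,P.mean(0));print(np.linalg.norm(P-np.roll(P,1,0),axis=1))
# hole round part + slot: dark blob inside plate
k=((g<110)).astype(np.uint8);k2=np.zeros_like(k);k2[160:204,290:330]=k[160:204,290:330]
n,l,st,ce=cv2.connectedComponentsWithStats(k2);print(st,ce)
b=np.nonzero(k2[:, :]);
for r in range(162,206,2):
    c=np.nonzero(k2[r])[0];print(r,c.min() if len(c) else None,c.max() if len(c) else None,end='; ')
import cv2
cv2.imwrite('pics/w1c.png',cv2.resize(W['p'][140:275,250:370,::-1],None,fx=4,fy=4,interpolation=cv2.INTER_CUBIC))
E
```

```text
[[354. 152.]
 [351. 264.]
 [266. 264.]
 [263. 152.]]
[[ 0.4542 -0.017   0.004 ]
 [ 0.545  -0.0609  0.004 ]
 [ 0.5119 -0.1314  0.004 ]
 [ 0.4204 -0.0878  0.004 ]] [ 0.4829 -0.0743  0.004 ]
[0.0785 0.1009 0.0779 0.1014]
[[     0      0    640    480 306658]
 [   297    167     23     35    542]] [[319.5199 239.5946]
 [308.2214 185.9889]]
162 None None; 164 None None; 166 None None; 168 303 313; 170 303 313; 172 303 313; 174 303 313; 176 303 313; 178 303 313; 180 303 313; 182 302 314; 184 300 317; 186 299 318; 188 298 319; 190 298 319; 192 297 319; 194 298 319; 196 299 318; 198 300 316; 200 302 315; 202 None None; 204 None None;
```

View pics/w1c.png

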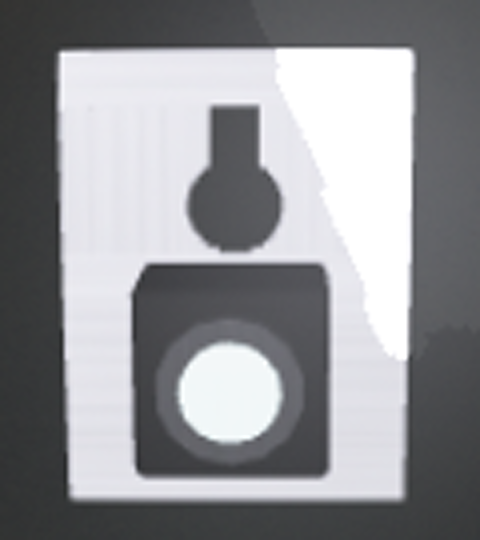

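Run:
```python
from h import *
delta([.4969,-.0810,.0075],Rdown(154.4))
```

```text
t 2.325 pos [ 0.4948 -0.0681  0.163 ] f [ 0.007  -0.854  -0.2682] w 0.996
rotvec [ 0.0113 -0.0075  0.432 ] | shift now-axes mm [ -7.409  -10.8108 155.5218] | shift in target axes mm [ -7.4699 -10.7241 155.5249] n 156.07303309552424
```

```bash
python3 -m creep '[[0,0,0.4,0,0,0,-1],[0,0,0,-0.0075,-0.0107,0,-1],[0,0,0,0,0,0.03,-1],[0,0,0,0,0,0.03,-1],[0,0,0,0,0,0.03,-1],[0,0,0,0,0,0.025,-1],[0,0,0,0,0,0.02,-1],[0,0,0,0,0,0.012,-1],[0,0,0,0,0,0,-1]]'
python3 - <<'E'
from h import *
delta([.4969,-.0810,.0075],Rdown(154.4))
E
```

```text
time: 3.45
eef_pos: [0.497, -0.0818, 0.0153]
ee_rot: [0.221, 0.975, -0.0, -0.0]
ft_force: [-0.0, 0.0, 0.2]
width: 0.998
t 3.45 pos [ 0.497  -0.0818  0.0153] f [-0.0416  0.0342  0.2258] w 0.998
rotvec [-0.016  -0.0492  0.025 ] | shift now-axes mm [0.3954 0.6494 7.8313] | shift in target axes mm [0.4024 0.647  7.8311] n 7.868092521774039
```

```bash
python3 -m creep '[[0,0,0,0,0.0005,0.008,-1],[0,0,0,0,0,0,-1],[0,0,0,0,0,0,0],[0,0,0,0,0,0,0.1],[0,0,0,0,0,0,1],[0,0,0,0,0,0,1],[0,0,0,0,0,0,1],[0,0,0,0,0,0,1]]' 40
python3 - <<'E'
from h import *
delta([.4969,-.0810,.0075],Rdown(154.4))
E
```

```text
time: 4.45
eef_pos: [0.4974, -0.0812, 0.0077]
ee_rot: [0.221, 0.975, 0.0, -0.0]
ft_force: [-0.8, 0.7, 0.4]
width: 0.458
t 4.45 pos [ 0.4974 -0.0812  0.0077] f [-0.8174  0.6786  0.4276] w 0.458
rotvec [ 0.0008 -0.0013  0.0081] | shift now-axes mm [ 0.5486 -0.0108  0.1807] | shift in target axes mm [ 0.5486 -0.0108  0.1807] n 0.5777058004113438
```

```bash
python3 -m creep '[[0,0,0,0,0,-0.01,1],[0,0,0,0,0,-0.03,1],[0,0,0,0,0,-0.04,1],[0,0,0,0,0,-0.05,1],[0,0,0,0,0,-0.05,1],[0,0,0,0,0,-0.05,1],[0,0,0,0,0,0,1]]'
python3 - <<'E'
from h import *
from workcell import *
delta([.4969,-.0810,.0075],Rdown(154.4))
c=calibration('wrist');p,d=snapshot('wrist');cv2.imwrite('pics/wrist2.png',p[:,:,::-1]);np.savez('wrist2.npz',p=p,d=d,**c)
E
```

```text
time: 5.32
eef_pos: [0.4996, -0.0816, 0.242]
ee_rot: [0.221, 0.975, 0.0, 0.004]
ft_force: [-0.3, -0.4, -2.2]
width: 0.457
t 5.325 pos [ 0.4996 -0.0816  0.242 ] f [-0.2547 -0.446  -2.2407] w 0.457
rotvec [0.1194 0.4546 0.0206] | shift now-axes mm [  4.5303  -1.0907 234.4521] | shift in target axes mm [  2.6697  -0.6033 234.4824] n 234.498419395987
```

View pics/wrist2.png

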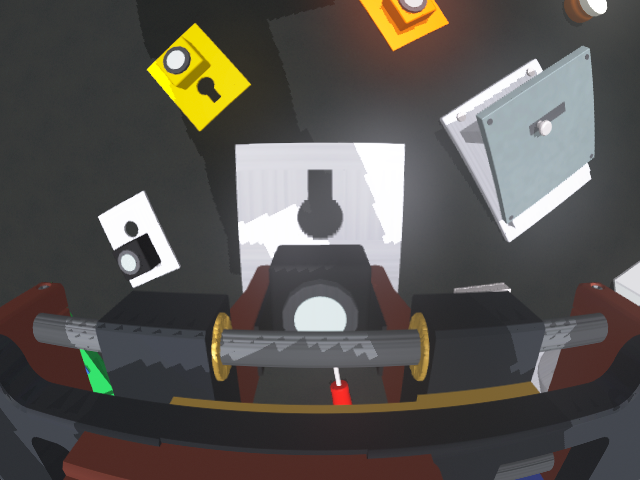

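The plate is held level, with its edge at row 143 and the round hole at (320,217). The other objects have not moved. I'll check where the hole sits in the tool frame, and re-measure the stud with the wrist camera from both positions.

```bash
python3 - <<'E'
from h import *
from workcell import read_state
W=load('wrist','2');s=read_state();R=Ro.from_quat(s['ee_rot']).as_matrix();t=s['eef_pos']
E=W['extrinsics'];print('cam in tool R\n',R.T@E[:3,:3],R.T@(E[:3,3]-t))
g=cv2.cvtColor(W['p'],cv2.COLOR_RGB2GRAY)
for r in (172,180,190,200,206,212,217,222,228,234,236,238,240): print(r,np.nonzero(g[r,285:355]<115)[0][[0,-1]]+285,end=' ')
print()
def ontool(uv,zt):
    o,d=fray(W,*uv);o=R.T@(o-t);d=R.T@d;return o+d*(zt-o[2])/d[2]
for nm,uv in dict(hole=(320,217),slotend=(320,169.5),eL=(236,143.5),eR=(405,143.5)).items(): print(nm,ontool(uv,.0037)*1e3)
# stud triangulate from wrist1 & wrist2
W1=load('wrist','1')
for w,uv in((W1,(590,143)),(W,(544,127))):
    x,y=uv;cv2.imwrite(f'pics/st{x}.png',cv2.resize(w['p'][y-25:y+25,x-30:x+30,::-1],None,fx=8,fy=8,interpolation=cv2.INTER_CUBIC))
E
python3 -c "
import cv2,numpy as np
cv2.imwrite('pics/st.png',np.vstack([cv2.imread('pics/st590.png')[:300],cv2.imread('pics/st544.png')[:300]]))"
```

```text
cam in tool R
 [[-0.0006 -0.9685 -0.2489]
 [ 1.     -0.0009  0.0012]
 [-0.0014 -0.2489  0.9685]] [ 0.0651  0.0002 -0.1648]
172 [308 330] 180 [308 331] 190 [309 331] 200 [305 334] 206 [301 339] 212 [299 341] 217 [298 341] 222 [299 340] 228 [302 337] 234 [308 332] 236 [313 327] Traceback (most recent call last):
  File "<stdin>", line 6, in <module>
IndexError: index 0 is out of bounds for axis 0 with size 0
[ WARN:0@0.023] global loadsave.cpp:275 findDecoder imread_('pics/st590.png'): can't open/read file: check file path/integrity
Traceback (most recent call last):
TypeError: 'NoneType' object is not subscriptable
```

Run:
```python
from h import *
from workcell import read_state
W=load('wrist','2');s=read_state();R=Ro.from_quat(s['ee_rot']).as_matrix();t=s['eef_pos']
def ontool(uv,zt):
    o,d=fray(W,*uv);o=R.T@(o-t);d=R.T@d;return o+d*(zt-o[2])/d[2]
for nm,uv in dict(hole=(319.7,217),slotend=(319.5,169.5),eL=(236,143.5),eR=(405,143.5)).items(): print(nm,ontool(uv,.0037)*1e3)
W1=load('wrist','1');im=[]
for w,uv in((W1,(590,143)),(W,(544,127))):
    x,y=uv;im.append(cv2.resize(w['p'][y-18:y+18,x-30:x+30,::-1],None,fx=8,fy=8,interpolation=cv2.INTER_CUBIC))
cv2.imwrite('pics/st.png',np.vstack(im))
```

```text
hole [30.3739  0.3416  3.7   ]
slotend [52.3588  0.2661  3.7   ]
eL [ 64.9007 -37.812    3.7   ]
eR [64.8763 39.3105  3.7   ]
```

View pics/st.png

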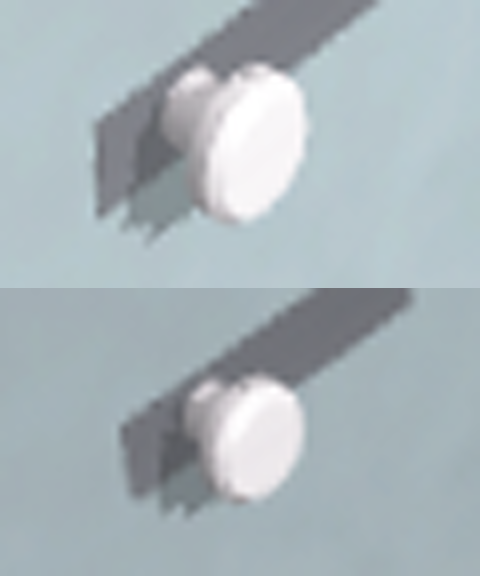

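Run:
```python
from h import *
W=load('wrist','2');W1=load('wrist','1')
o1,d1=fray(W1,591.2,141.8);o2,d2=fray(W,545.6,127.3)
s=np.linalg.lstsq(np.c_[d1,-d2],o2-o1,rcond=None)[0];print(o1+d1*s[0],o2+d2*s[1])
for o,d in((o1,d1),(o2,d2)):print(o+d*(.0965-o[2])/d[2])
Rp=Rpanel();n=-Rp[:,2]
top=np.array([.5082,.1494,.0962]);F=top-.011*n
# standoff: underside of plate 40 mm above face, hole over stud
h=np.array([.0313,.0003,.0077])
for up in(.060,.013):
    u=F+n*up; print(up,'tcp target',u-Rp@h)
delta(F+n*.060-Rp@h,Rp)
from workcell import read_state
print(read_state()['q'])
```

```text
[0.509  0.1483 0.0952] [0.5093 0.1481 0.0952]
[0.5086 0.1473 0.0965]
[0.509  0.1473 0.0965]
0.06 tcp target [0.563  0.1578 0.1297]
0.013 tcp target [0.5398 0.1541 0.089 ]
t 5.375 pos [ 0.498  -0.0813  0.2396] f [ 0.8476  0.6028 -1.7682] w 0.45
rotvec [  9.041   29.3048 -33.787 ] | shift now-axes mm [ 45.0608 243.6256 109.9693] | shift in target axes mm [-142.925   226.0077   44.3858] n 271.0666615007684
[-0.1854  0.2228  1.8791 -0.      1.0358 -1.3097]
```

```bash
python3 -m creep '[[1.81,5.86,-6.76,0,0,0,1],[1.81,5.86,-6.76,0,0,0,1],[1.81,5.86,-6.76,0,0,0,1],[1.81,5.86,-6.76,0,0,0,1],[1.81,5.86,-6.76,0,0,0,1],[0,0,0,0,0,0,1],[0,0,0,0,0,0,1]]'
python3 - <<'E'
from h import *
Rp=Rpanel();n=-Rp[:,2];F=np.array([.5086,.1485,.0960])-.011*n;h=np.array([.0313,.0003,.0077])
delta(F+n*.060-Rp@h,Rp)
from workcell import read_state
print(read_state()['q'])
E
```

```text
time: 6.25
eef_pos: [0.4966, -0.0811, 0.2367]
ee_rot: [-0.075, 0.962, -0.02, -0.26]
ft_force: [-0.4, 0.5, -0.8]
width: 0.455
t 6.25 pos [ 0.4966 -0.0811  0.2367] f [-0.37    0.5083 -0.7849] w 0.455
rotvec [ 0.1064 -0.2242 -0.0569] | shift now-axes mm [-142.9346  224.6881   41.1527] | shift in target axes mm [-142.9963  224.6228   41.2949] n 269.45985654726286
[-0.1061  0.4945  1.5847 -0.1295  1.5751 -1.799 ]
```

```bash
python3 -m creep '[[0,0,0,-0.012,0.019,0,1],[0,0,0,-0.024,0.038,0,1],[0,0,0,-0.03,0.045,0,1],[0,0,0,-0.03,0.045,0,1],[0,0,0,-0.027,0.042,0,1],[0,0,0,-0.014,0.025,0,1],[0,0,0,-0.006,0.0105,0,1],[0,0,0,0,0,0,1],[0,0,0,0,0,0,1]]'
python3 - <<'E'
from h import *
from workcell import *
Rp=Rpanel();n=-Rp[:,2];F=np.array([.5086,.1485,.0960])-.011*n;h=np.array([.0313,.0003,.0077])
delta(F+n*.060-Rp@h,Rp)
c=calibration('wrist');p,d=snapshot('wrist');cv2.imwrite('pics/wrist3.png',p[:,:,::-1]);np.savez('wrist3.npz',p=p,d=d,**c)
E
```

```text
time: 7.38
eef_pos: [0.5842, 0.1587, 0.1666]
ee_rot: [-0.075, 0.963, -0.02, -0.26]
ft_force: [0.3, -0.5, -1.8]
width: 0.452
t 7.375 pos [0.5842 0.1587 0.1666] f [ 0.2899 -0.4597 -1.7974] w 0.452
rotvec [ 0.0761 -0.1952 -0.0305] | shift now-axes mm [-0.6551  1.444  42.5611] | shift in target axes mm [-0.5109  1.5002 42.5612] n 42.590668119875026
```

View pics/wrist3.png

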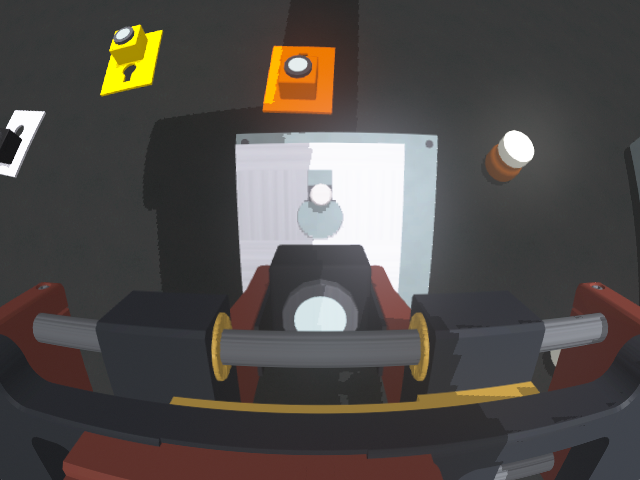

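The stud head shows through the slot at (320,194), directly above the round hole at (320,217), and the panel edge runs parallel to the plate's top edge. I'll work out the stud's position in tool axes from this view.

Run:
```python
from h import *
from workcell import *
W=load('wrist','3');s=read_state();R=Ro.from_quat(s['ee_rot']).as_matrix();t=s['eef_pos']
def ontool(uv,zt):
    o,d=fray(W,*uv);o=R.T@(o-t);d=R.T@d;return o+d*(zt-o[2])/d[2]
g=cv2.cvtColor(W['p'],cv2.COLOR_RGB2GRAY)
cv2.imwrite('pics/w3c.png',cv2.resize(W['p'][125:255,225:445,::-1],None,fx=3.5,fy=3.5,interpolation=cv2.INTER_CUBIC))
Z=R.T@(np.array([.5086,.1485,.0960])-t);print('stud top by world est in tool',Z*1e3)
print('stud top by wrist pix',ontool((320.3,194),Z[2])*1e3)
print('hole',ontool((319.7,217),.0037)*1e3)
```

```text
stud top by world est in tool [30.5107  1.67   99.4507]
stud top by wrist pix [30.2112  0.0408 99.4507]
hole [32.8218 -0.3657  3.7   ]
```

View pics/w3c.png

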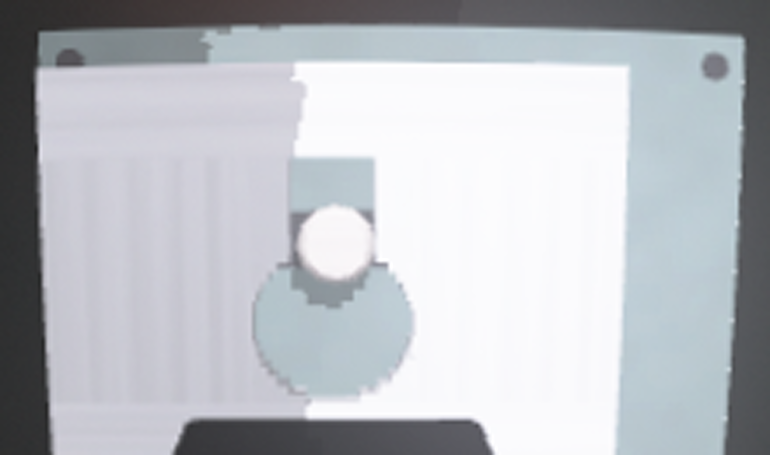

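```bash
python3 -m creep '[[0,0,0,-0.0025,0.0004,0.01,1],[0,0,0,0,0,0.02,1],[0,0,0,0,0,0.02,1],[0,0,0,0,0,0.015,1],[0,0,0,0,0,0.005,1],[0,0,0,0,0,0,1],[0,0,0,0,0,0,1],[0,0,0,0,0,0,1]]'
cat > look.py <<'E'
from h import *
from workcell import *
import sys
k=sys.argv[1];s=read_state();c=calibration('wrist');p,d=snapshot('wrist');np.savez(f'wrist{k}.npz',p=p,d=d,**c)
cv2.imwrite(f'pics/w{k}.png',cv2.resize(p[125:255,225:445,::-1],None,fx=3.5,fy=3.5,interpolation=cv2.INTER_CUBIC))
R=Ro.from_quat(s['ee_rot']).as_matrix();t=s['eef_pos']
Rp=Rpanel();print('t',s['time'],'pos',t,'dq',np.abs(s['dq']).max(),'f tool',R.T@s['ft_force'],'rot err',Ro.from_matrix(R.T@Rp).as_rotvec(degrees=True))
Z=R.T@(np.array([.5086,.1485,.0960])-t);print('stud top by world est',Z*1e3,'gap to underside',Z[2]*1e3-7.7)
def ontool(uv,zt):
    o,d=fray(c,*uv);o=R.T@(o-t);d=R.T@d;return o+d*(zt-o[2])/d[2]
print('hole',ontool((319.7,217),.0037)*1e3)
if len(sys.argv)>3: print('stud pix',ontool((float(sys.argv[2]),float(sys.argv[3])),Z[2])*1e3)
E
python3 look.py 4
```

```text
time: 8.43
eef_pos: [0.5521, 0.1554, 0.1047]
ee_rot: [-0.076, 0.963, -0.02, -0.259]
ft_force: [0.4, -0.8, -2.2]
width: 0.454
t 8.425 pos [0.5521 0.1554 0.1047] dq 0.0026317602005933964 f tool [-1.3643 -0.8201  1.7354] rot err [ 0.0608 -0.141   0.0518]
stud top by world est [33.7065 -0.0085 29.6807] gap to underside 21.980701914274707
hole [32.7655 -0.4177  3.7   ]
```

View pics/w4.png

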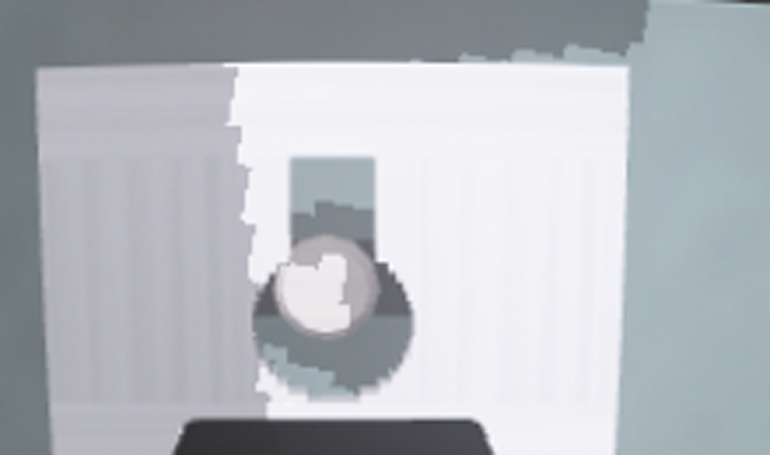

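The stud head, at full-picture (318,206), now overlaps the upper left of the round hole.

```bash
python3 look.py 5 317.8 206.3
```

```text
t 8.475 pos [0.552  0.1553 0.1046] dq 0.0017605545462131323 f tool [-1.2294 -0.6166  0.9165] rot err [ 0.0589 -0.1551  0.0486]
stud top by world est [33.6404  0.0329 29.5468] gap to underside 21.846782589866155
hole [32.7668 -0.379   3.7   ]
stud pix [33.2825 -1.3762 29.5468]
```

```bash
python3 -m creep '[[0,0,0,0.0005,-0.001,0.005,1],[0,0,0,0,0,0.008,1],[0,0,0,0,0,0.003,1],[0,0,0,0,0,0,1],[0,0,0,0,0,0,1]]'; python3 look.py 6
```

```text
time: 9.15
eef_pos: [0.5435, 0.153, 0.0907]
ee_rot: [-0.076, 0.962, -0.02, -0.26]
ft_force: [0.7, 0.1, -1.1]
width: 0.451
t 9.15 pos [0.5435 0.153  0.0907] dq 0.0039886820954390745 f tool [-1.1334 -0.0501  0.5893] rot err [ 0.0568 -0.2008  0.0465]
stud top by world est [33.0208  1.042  13.1184] gap to underside 5.41838786268768
hole [32.7612 -0.3875  3.7   ]
```

View pics/w6.png

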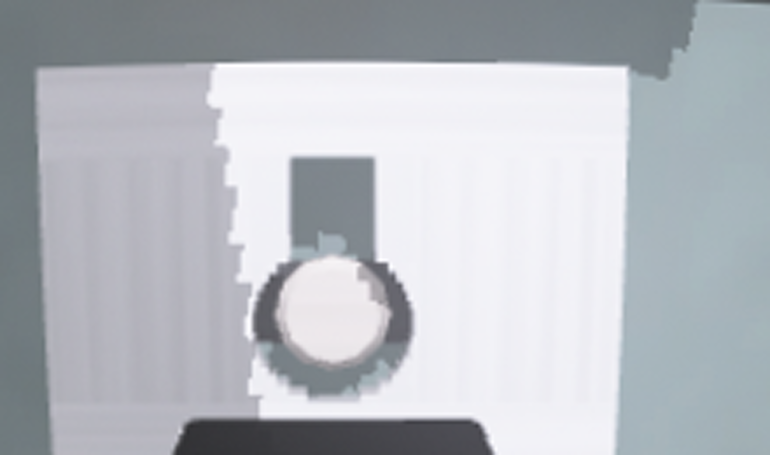

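The stud is centred left to right in the hole. Perspective should carry it from row 213 to about 217 as it closes, so I'll continue down gently.

```bash
python3 -m creep '[[0,0,0,0,0,0.003,1],[0,0,0,0,0,0.003,1],[0,0,0,0,0,0.003,1],[0,0,0,0,0,0,1],[0,0,0,0,0,0,1]]'; python3 look.py 7 319.8 212.9
```

```text
time: 9.82
eef_pos: [0.5389, 0.1523, 0.0829]
ee_rot: [-0.076, 0.962, -0.02, -0.26]
ft_force: [-0.3, -0.8, -1.9]
width: 0.456
t 9.825 pos [0.5389 0.1523 0.0829] dq 0.002197005493066445 f tool [-0.5366 -0.7328  1.8474] rot err [ 0.0537 -0.2069  0.0461]
stud top by world est [32.9451  1.0575  4.0506] gap to underside -3.6494050079593103
hole [32.763  -0.3895  3.7   ]
stud pix [34.6036 -0.343   4.0506]
```

View pics/w7.png

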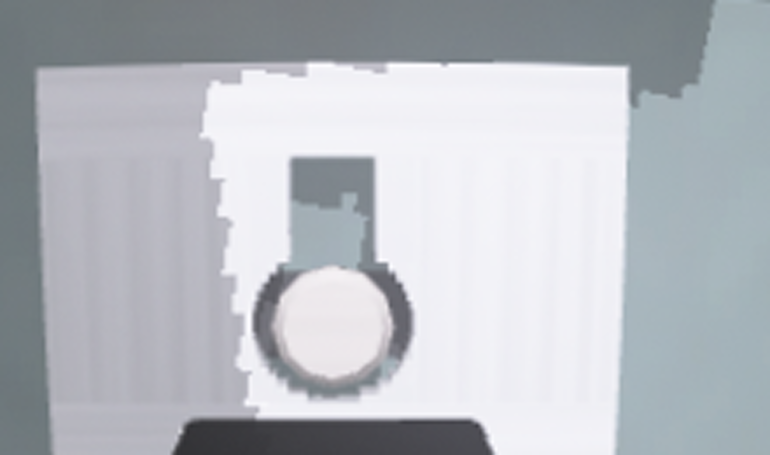

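The stud head is centred in the round hole with no contact force. About 7 mm is left to the face, so I'll go down in small steps and watch the force.

```bash
python3 -m creep '[[0,0,0,0,0,0.0015,1],[0,0,0,0,0,0.0015,1],[0,0,0,0,0,0.001,1],[0,0,0,0,0,0.001,1],[0,0,0,0,0,0,1]]'; python3 -m creep '[[0,0,0,0,0,0.0007,1],[0,0,0,0,0,0,1]]'; python3 -m creep '[[0,0,0,0,0,0.0007,1],[0,0,0,0,0,0,1]]'; python3 look.py 8
```

```text
time: 10.5
eef_pos: [0.5363, 0.1518, 0.0785]
ee_rot: [-0.076, 0.962, -0.02, -0.26]
ft_force: [-0.5, 0.1, -2.2]
width: 0.451
time: 10.75
eef_pos: [0.5362, 0.1518, 0.0781]
ee_rot: [-0.076, 0.963, -0.02, -0.26]
ft_force: [-0.3, 1.2, -1.2]
width: 0.451
time: 11.0
eef_pos: [0.5361, 0.1518, 0.078]
ee_rot: [-0.076, 0.963, -0.02, -0.259]
ft_force: [0.3, 0.4, 5.4]
width: 0.454
t 11.0 pos [0.5361 0.1518 0.078 ] dq 0.001217136431849172 f tool [ 2.3799  0.3873 -4.8548] rot err [ 0.0552 -0.1665  0.0485]
stud top by world est [32.9629  1.0281 -1.6909] gap to underside -9.390890815043264
hole [32.7514 -0.4018  3.7   ]
```

View pics/w8.png

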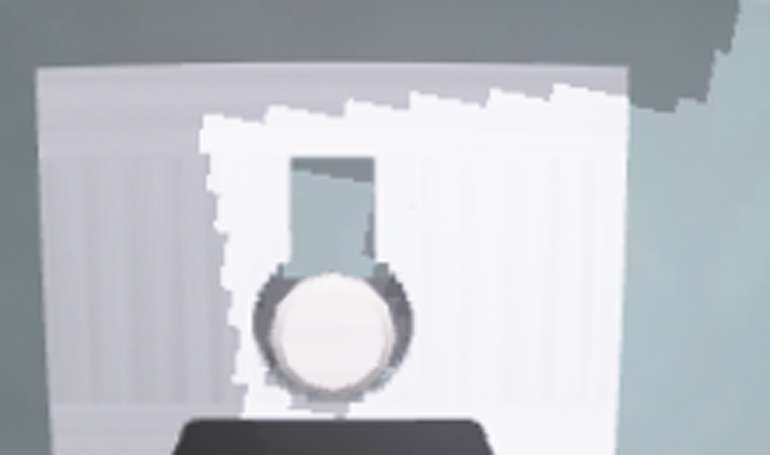

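Contact is at about 7 N with the plate on the face and the stud head through the hole. Now I'll slide down the slope along tool −x.

```bash
python3 -m creep '[[0,0,0,-0.002,0,0,1],[0,0,0,-0.002,0,0,1],[0,0,0,-0.002,0,0,1],[0,0,0,-0.002,0,0,1],[0,0,0,0,0,0,1]]'; python3 look.py 9
```

```text
time: 11.68
eef_pos: [0.5429, 0.1531, 0.074]
ee_rot: [-0.076, 0.963, -0.02, -0.259]
ft_force: [0.4, 0.6, 6.9]
width: 0.454
t 11.675 pos [0.5429 0.1531 0.074 ] dq 0.001053747815589203 f tool [ 3.0442  0.4932 -6.1924] rot err [ 0.0685 -0.1667  0.0487]
stud top by world est [40.9984  0.9115 -1.6425] gap to underside -9.342499573451775
hole [32.7673 -0.3801  3.7   ]
```

View pics/w9.png

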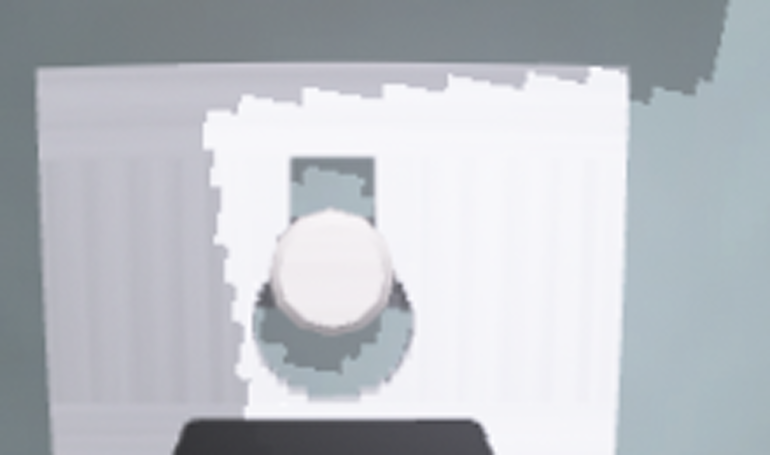

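The stud head now covers the slot's entrance, so it is captured. The rest goes in small steps until the slot end stops it.

```bash
python3 -m creep '[[0,0,0,-0.002,0,0,1],[0,0,0,-0.002,0,0,1],[0,0,0,-0.002,0,0,1],[0,0,0,-0.001,0,0,1],[0,0,0,0,0,0,1]]'; for i in 1 ; do python3 -m creep '[[0,0,0,-0.001,0,0,1],[0,0,0,0,0,0,1]]';python3 -m creep '[[0,0,0,-0.001,0,0,1],[0,0,0,0,0,0,1]]'; done; python3 look.py 10
```

```text
time: 12.35
eef_pos: [0.5488, 0.154, 0.0705]
ee_rot: [-0.076, 0.963, -0.02, -0.26]
ft_force: [0.9, 1.1, 5.4]
width: 0.451
time: 12.6
eef_pos: [0.5496, 0.1541, 0.0701]
ee_rot: [-0.076, 0.963, -0.02, -0.26]
ft_force: [0.9, 0.6, 6.4]
width: 0.455
time: 12.85
eef_pos: [0.5505, 0.1543, 0.0696]
ee_rot: [-0.076, 0.963, -0.02, -0.26]
ft_force: [0.7, 1.0, 6.9]
width: 0.452
t 12.85 pos [0.5505 0.1543 0.0696] dq 0.0015779382708391912 f tool [ 2.746   0.8653 -6.4178] rot err [ 0.0687 -0.1797  0.0458]
stud top by world est [49.8471  0.9111 -1.5847] gap to underside -9.284673247023372
hole [32.7784 -0.3681  3.7   ]
```

View pics/w10.png

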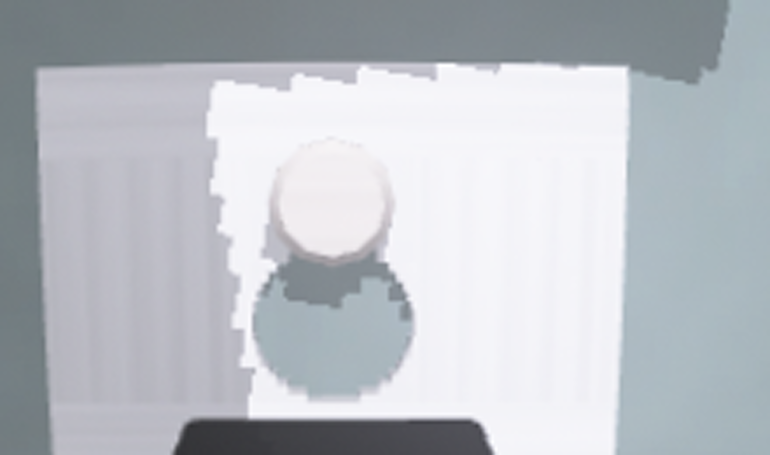

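```bash
for i in 1; do python3 -m creep '[[0,0,0,-0.001,0,0,1],[0,0,0,0,0,0,1]]'; python3 -m creep '[[0,0,0,-0.0007,0,0,1],[0,0,0,0,0,0,1]]'; done; python3 look.py 11
```

```text
time: 13.15
eef_pos: [0.5513, 0.1544, 0.0691]
ee_rot: [-0.076, 0.963, -0.02, -0.26]
ft_force: [0.4, 0.4, 6.8]
width: 0.453
time: 13.4
eef_pos: [0.5519, 0.1545, 0.0687]
ee_rot: [-0.076, 0.962, -0.02, -0.26]
ft_force: [0.6, 0.7, 7.3]
width: 0.451
t 13.4 pos [0.5519 0.1545 0.0687] dq 0.0024497865947276606 f tool [ 3.0863  0.6121 -6.6016] rot err [ 0.0681 -0.1921  0.0517]
stud top by world est [51.4415  0.8681 -1.5955] gap to underside -9.29551048579264
hole [32.7565 -0.4135  3.7   ]
```

```bash
python3 -m creep '[[0,0,0,-0.0007,0,0,1],[0,0,0,0,0,0,1]]'; python3 -m creep '[[0,0,0,-0.0007,0,0,1],[0,0,0,0,0,0,1]]'; python3 look.py 12
```

```text
time: 13.7
eef_pos: [0.552, 0.1545, 0.0687]
ee_rot: [-0.076, 0.962, -0.02, -0.26]
ft_force: [-1.3, 1.6, 10.0]
width: 0.453
time: 13.95
eef_pos: [0.5521, 0.1545, 0.0687]
ee_rot: [-0.076, 0.962, -0.02, -0.261]
ft_force: [-3.4, 0.4, 12.7]
width: 0.451
t 13.95 pos [0.5521 0.1545 0.0687] dq 0.0015736111345215757 f tool [ 9.3058  0.9152 -9.3054] rot err [ 0.0608 -0.3328  0.0518]
stud top by world est [51.7191  0.908  -1.3903] gap to underside -9.090276366299324
hole [32.7966 -0.3683  3.7   ]
```

View pics/w12.png

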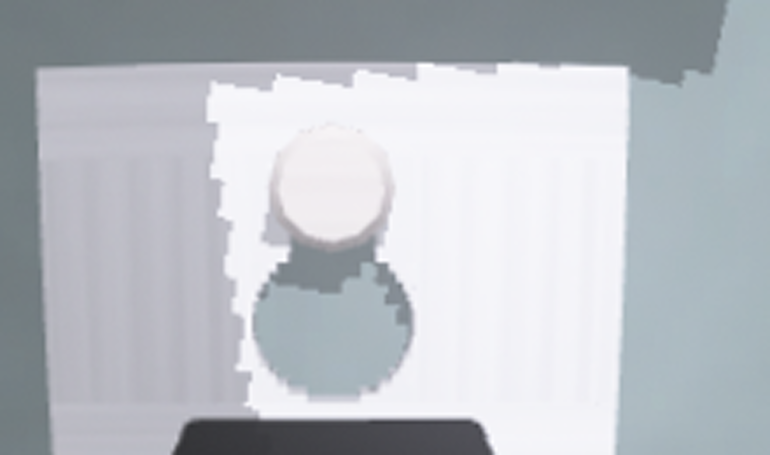

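It stopped against the slot end: tool x held still while the reaction rose to 9 N, and the stud sits about 19 mm from the hole centre against 18 expected. I'll release and look before leaving.

```bash
python3 -m creep '[[0,0,0,0,0,0,0],[0,0,0,0,0,0,-0.1],[0,0,0,0,0,0,-0.3],[0,0,0,0,0,0,-0.5],[0,0,0,0,0,0,-0.5]]' ; python3 look.py 13
```

```text
time: 14.62
eef_pos: [0.5528, 0.1545, 0.0671]
ee_rot: [-0.076, 0.962, -0.02, -0.26]
ft_force: [-0.2, 0.3, -0.1]
width: 0.75
t 14.625 pos [0.5528 0.1545 0.0671] dq 0.0014953689623151787 f tool [0.1342 0.2898 0.1585] rot err [ 0.0563 -0.2171  0.0455]
stud top by world est [53.0463  1.0649 -2.5029] gap to underside -10.2028887290005
hole [32.7683 -0.4008  3.7   ]
```

View pics/w13.png

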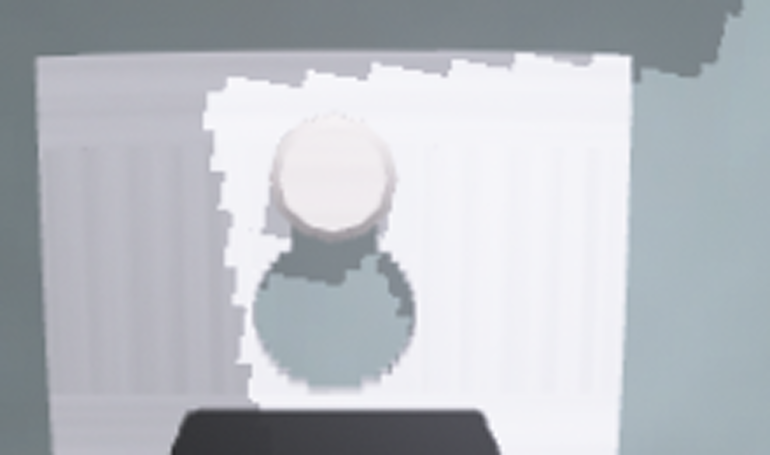

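The head stayed put on release, with the stud still at the slot end and the wrist force near zero. I'll back straight off along the normal.

```bash
python3 -m creep '[[0,0,0,0,0,0,-0.8],[0,0,0,0,0,-0.01,-0.8],[0,0,0,0,0,-0.02,-0.8],[0,0,0,0,0,-0.04,-0.8],[0,0,0,0,0,-0.05,-0.8],[0,0,0,0,0,-0.05,-0.8],[0,0,0,0,0,0,-0.8],[0,0,0,0,0,0,-0.8]]'
python3 - <<'E'
from h import *
from workcell import *
im=[]
for n in("wrist","scene","side"):
    c=calibration(n);p,d=snapshot(n);cv2.imwrite(f'pics/{n}_end.png',p[:,:,::-1]);np.savez(f'{n}_end.npz',p=p,d=d,**c)
s=read_state();print(s['time'],s['eef_pos'],s['ft_force'])
f=lambda n,x,y,w,h:cv2.resize(cv2.imread(f'pics/{n}_end.png')[y:y+h,x:x+w],(400,300),interpolation=cv2.INTER_CUBIC)
cv2.imwrite('pics/end.png',np.vstack([np.hstack([f('wrist',200,110,240,180),f('scene',300,215,140,105)]),np.hstack([f('side',250,155,120,90),f('side',0,0,640,480)])]))
E
```

```text
time: 15.68
eef_pos: [0.6369, 0.1676, 0.2139]
ee_rot: [-0.076, 0.962, -0.02, -0.26]
ft_force: [-0.3, -0.0, -1.0]
width: 0.899
15.825 [0.6362 0.1675 0.2129] [-0.4744  0.2881 -0.0664]
```

View pics/end.png

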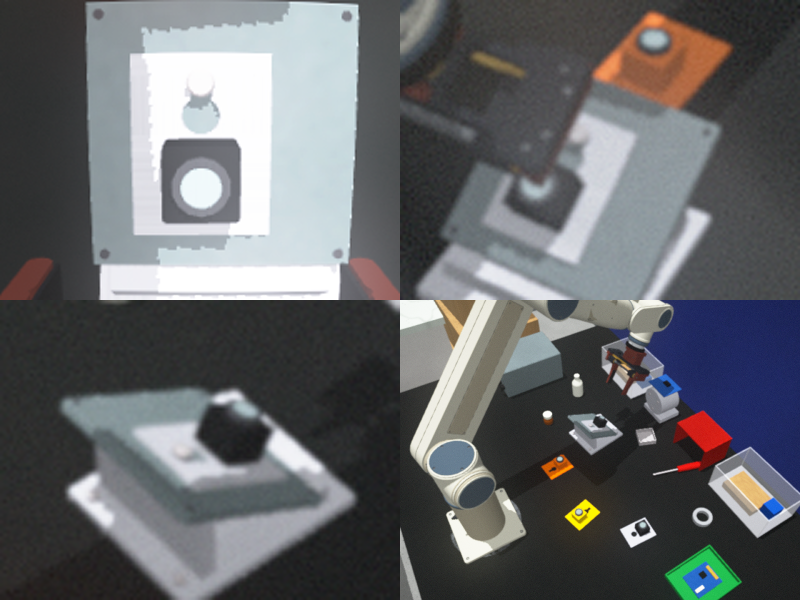

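The head hangs flat with its lens outward. It looks square to the panel, and the gripper is clear. One numeric check of seating and squareness before handing in.

Run:
```python
from h import *
W=load('wrist','_end');Rp=Rpanel();n=-Rp[:,2];F=np.array([.5086,.1485,.0960])-.011*n
def onp(uv,h):
    o,d=fray(W,*uv);P=o+d*(((F+n*h-o)@n)/(d@n));return Rp.T@(P-F)*1e3
f=lambda x,y:(200+(x+.5)*.6-.5,110+(y+.5)*.6-.5)
tl,tr,bl,br=[onp(f(*q),.004) for q in((130,54),(270,54),(135,234),(269,233))]
print('plate corners',tl,tr,bl,br)
for a,b in((tl,bl),(tr,br)):print('side angle',np.degrees(np.arctan2((a-b)[1],(a-b)[0])),np.linalg.norm(a-b))
print('top edge',np.degrees(np.arctan2((tr-tl)[0],(tr-tl)[1])))
s=onp(f(200,82),.011);print('stud',s,'edge to stud',(tl[0]+tr[0])/2-s[0],'(home = 16)','stud to lower edge',s[0]-(bl[0]+br[0])/2,'(home=85)')
P=[onp(f(*q),0) for q in((87,2),(358,4))];print('panel top edge',np.degrees(np.arctan2((P[1]-P[0])[0],(P[1]-P[0])[1])))
```

```text
plate corners [ 14.7494 -39.2516  -4.    ] [14.7796 36.4602 -4.    ] [-86.2709 -38.3364  -4.    ] [-85.6845  37.8995  -4.    ]
side angle -0.5190318089786906 101.02452816641429
side angle -0.8207925063962779 100.47447757213929
top edge 0.022857755705217288
stud [ -0.5627  -1.4028 -11.    ] edge to stud 15.327208454439116 (home = 16) stud to lower edge 85.41506708101446 (home=85)
panel top edge 0.06827803669922529
```

```bash
python3 -c "
from workcell import *
print(job_done())"
```

```text
the job is handed in; nothing more can be done
None
```

The keyhole camera head is hung on the stud, lens outward, and the job was handed in at about 16 s of the 64 s allowed. I passed the round hole over the stud with no contact until the plate met the panel at about 7 N. I then slid the head about 19 mm down the slope to the slot's end stop, where the push along the slope rose to about 9 N, and released it. Reported forces never went above about 13 N.

- **Seating:** the plate's upper edge measures 15.3 mm from the stud (16 when fully home), and its lower edge 85.4 mm (85 when home). Both are within measuring error.
- **Squareness:** the top edge is within 0.1° of the panel's edge. The side edges read 0.5–0.8° off, which is near the limit of my pixel readings.
- **Flatness:** I judged this from the views only. It looked flat on the panel.
- **Release:** the plate stayed put when the fingers opened, the gripper backed clear, and the wrist force was near zero.
- **Everything else:** the plain head, the coloured look-alikes and the other bench items look undisturbed in the final views, though I did not measure them.
- **Disagreement:** estimates of where the hole sat in the gripper differed by about 2 mm between views. I settled this by steering on the stud seen through the hole.

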